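# Set the exhaust needle of a crimper foot valve

### The job

The crimper's foot valve is on the bench, and its exhaust needle needs setting. First press the yellow pedal right down to its stop to dump any trapped air and let it come all the way up again; then turn the red thumbscrew clockwise until the needle seats, back it off a quarter turn, and finish still gripping it there so that I can tighten the locknut without it creeping. Leave the other things on the bench where they lie.

Things in the scene. Friction and masses are not known exactly. Their poses are not given: they have to be found in the camera images.
- foot_valve: pneumatic foot valve on a 385 x 190 x 12 mm board, fixed. Origin on the bench under it; x level from pedal heel to toe to thumbscrew, z up. Yellow pedal, 92 mm wide, hinged at x -200 mm, z 50 mm; its toe edge is at x -30 mm, 110 mm high at rest. Thumbscrew axis at x 65, y 0. Valve body under the toe, 42 mm wide, top at 52 mm; silencer to x 131 mm
- pedal (a joint): pedal angle, rad: 0 = up at rest (toe 0.28 rad above level), grows as pressed, 0.21 = on its stop. Its spring asks for about 6 N at the press point to start and 14 N at the stop, and brings it back up when let go
- pedal_press (a point): where to press straight down: on top of the black rubber tread, mid-width, 150 mm from the hinge and 30 mm back from the toe edge; about 101 mm above the bench at rest, 31 mm lower on the stop. x along the tread towards the toe, z the tread's normal
- thumbscrew: red spade-head thumbscrew, axis upright: flat grip 40 mm wide (x), 10 mm thick (y, pinch here), 24 mm high, from 18 mm below to 6 mm above the origin; 6 mm of 20 mm collar under it. Origin on the axis, about 102 mm above the bench. Turns with the screw; sinks 1.5 mm a turn clockwise. Within 70 mm of its axis all else is below 75 mm
- needle (a joint): turn of the thumbscrew, rad: 0 = needle seated (hard stop), grows counter-clockwise seen from above as it is backed off; 1.571 = a quarter turn open; starts at 2 to 5. Turning takes about 0.04 N m; at the seat the torque rises sharply. Stays where it is left
- outlet_box: blue open outlet box 95 x 57 x 68 mm, loose, leave alone. Origin under its centre
- brass_bushing: brass reducing bushing, hexagon head up, 31 mm across, 32 mm high, loose, leave alone. Origin under its centre
- wrench: steel wrench 180 mm long, 38 mm wide, 8 mm high, lying along its x axis, loose, leave alone. Origin under its centre
- die_cup: dark steel knockout die cup, 48 mm diameter, 38 mm high, loose, leave alone. Origin under its centre
- sealant: white bottle with red cap, 42 mm diameter, 85 mm high, loose, leave alone. Origin under its centre
- din_offcut: offcut of 35 mm steel mounting rail, 150 mm long along its x axis, 7.5 mm high, loose, leave alone. Origin under its centre

How it is judged:
By the outcome, as a careful person would: the job done as asked, in the order asked, and still so for the second after the job is handed in, while the arm keeps its last pose, push and grip.
It also fails if it takes over 72 s, if anything falls off the work surface, if the arm or the gripper's body presses on something with over 40 N, if the wrist force passes 120 N, or if a joint passes its speed limit or range.

### The arm

A 6-joint arm with a two-finger parallel gripper is mounted at the origin on the work surface. World frame = base frame: x ahead of the robot, y to its left, z up, the work surface at z = 0. Lengths are in m, angles in degrees, forces in N, time in s.
With the tool pointing down it reaches from about 0.3 to 0.75 m from the base axis. Payload 8.5 kg.
Tool frame: the origin (TCP) lies between the finger pads, 19 mm behind the fingertips; this is the grasp point; z points along the fingers, y is the line along which they close (so a half turn about z gives the same grasp; the last joint's range is limited). The gripper opens to 85 mm and grips with 20 to 120 N. Pads are 22 mm wide; open, the fingers measure 114 mm over their backs; the gripper's body (76 mm by 85 mm) begins 54 mm behind the grasp point. The pads swing forward as they close: fully open they stand 13 mm farther back than shut.
Start: joints at [60.544, 21.807, 74.336, -0, 83.858, -12.336], TCP at [0.162, 0.526, 0.25] pointing down, gripper open.
Joint ranges: [-178.18, 178.18], [-50.72, 133.34], [12.68, 142.11], [-81.47, 261.47], [9.98, 163.14], [-165.26, 165.26]. Speed limits (degrees/s): [136.94, 136.94, 180, 180, 180, 180].

### API

Orientations are given as a 3x3 rotation matrix whose columns are the frame's x, y, z axes.
In Python, from rig import env, get_image, close_job gives the robot as it stands.
- The arm moves only by the tool step_arm, never from a script. Its argument "targets" is a list of rows, each a list of 2 entries, a list of its own where there are three numbers: the shift along the tool's x, y, z as a fraction of full scale, then the turn, a rotation vector about the tool's x, y, z as a fraction of full scale. In form: [[[x, y, z], [wx, wy, wz]], ...]. A call has 1 to 10 rows; each row is the pose to reach, as a shift and turn from the pose commanded when the call began, along the tool's axes at that moment; what a row does not reach only later rows make up. Full scale, the value 1, is 0.3 m for a shift and 45 degrees for a turn. A row lasts 1/12 s, in which the tool goes at most 41.7 mm and 7.16 degrees, less where a joint would pass 70% of its speed; a pose out of reach is approached as far as the arm can. A call with a number of a shift or a turn outside -1 to 1 is refused whole. A call with a gripper value outside its range is refused whole. "jaw" is the finger opening in mm, from 0 to 85.4, set as the call begins (left out, the last holds). The fingers move at their own pace and stop on an object; "grip_force" is the grip in N (left out, the last holds). Time passes only in rows, so rows that repeat a pose let the fingers close. It gives the time, the measured TCP pose, the force, the opening and the grip force at its end, in the units of the state.
- env.observe(): the state, without advancing time (a new reading comes with each control period).
- get_image(name): name is "scene" or "top"; returns a dict with "img" (384x512x3 uint8, red, green, blue), "z_map" (384x512 float32, m along the optical axis (not along the pixel's ray), 0 where there is no reading), "intrinsics" (3x3 intrinsics, pixels), "D" ([k1, k2, p1, p2, k3] as OpenCV has them; the pictures are not rectified), "rvec" (rotation vector, rad) and "tvec" (3), from world to camera coordinates, as OpenCV has them. Camera axes: x right, y down, z forward; pixel columns grow to the right and rows downward; lengths in m; the calibration is good to about 2 mm. A picture is of the moment at which its call begins.
- close_job(): hands the job in; it is judged then, once.
The state is a dict: "time_s": time; "q": joint angles; "qvel": joint speeds; "joint_efforts": joint torques, N m; "position": TCP position; "tool_rot": TCP orientation; "ft_force": force on the tool from outside, world axes, zero at the start; "wrist_torque": the same for the moment, N m; "grip_width": finger opening in m; "gripper_force": force on a finger pad.
Only numpy, scipy, OpenCV 4.12 (cv2) and the standard library are available. Lean on these libraries where they do the work, as an engineer would, in place of code of your own. Each camera call takes 0.05 s, during which the arm holds its last target. There are 200 camera calls.

## Working session

There is one attempt and no reset: what is moved stays moved. The work goes in short steps, Python scripts to look and compute and a tool call to move; the robot and the scene stay as the last step left them, time stands still between calls to the robot, and variables do not carry over. Pictures are saved under pics/ and viewed, at most 10 in all, crops included, and the job is handed in when it is done.

Besides the shell and the picture viewer there is one more tool, called after "Emit:" as name([rows], argument=value, ...), one row to a line, values as JSON. step_arm: Moves the arm, as the interface text tells. Its arguments: {"type":"object","properties":{"targets":{"type":"array","items":{"type":"array"}},"jaw":{"type":"number"},"grip_force":{"type":"number"}},"required":["targets"]}

```bash
mkdir -p pics; ls
python3 - <<'E'
from rig import env,get_image
import cv2,numpy as np
for n in("top","scene"):
    d=get_image(n); np.savez(f"{n}0.npz",**d); cv2.imwrite(f"pics/{n}0.png",cv2.resize(d["img"][:,:,::-1],(800,600)))
print(env.observe())
E
```

```text
pics
{'time_s': 0.1, 'q': array([ 6.05433492e+01,  2.18369917e+01,  7.43795393e+01,  6.43296140e-04,
        8.38573652e+01, -1.23365173e+01]), 'qvel': array([-0.0523667 , -0.06759597, -0.18969541, -0.02581713,  0.1174365 ,
        0.05475198]), 'joint_efforts': array([ 5.02216135e-03, -4.49218762e+01, -2.31656188e+01, -7.74859541e-05,
        3.65014224e-03, -5.41369403e-06]), 'position': array([0.16179408, 0.5254163 , 0.24947993]), 'tool_rot': array([[-9.55689183e-01,  2.94376919e-01, -6.43965170e-04],
       [ 2.94377484e-01,  9.55688573e-01, -1.11751634e-03],
       [ 2.86459136e-04, -1.25756713e-03, -9.99999168e-01]]), 'ft_force': array([-0.3538316 ,  0.05326816,  0.30938966]), 'wrist_torque': array([0.02936574, 0.00637502, 0.02572917]), 'gripper_force': 0.0, 'grip_width': 0.08543969727798797}
```

View pics/top0.png

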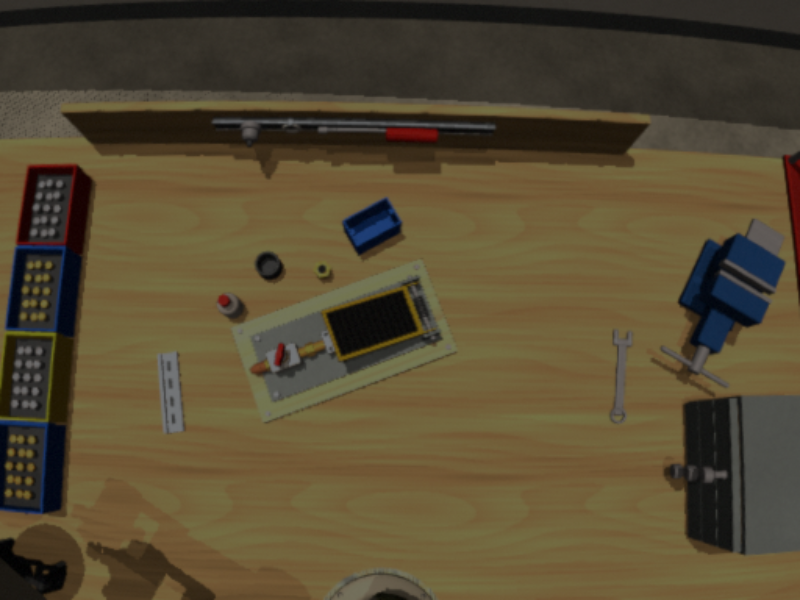

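View pics/scene0.png

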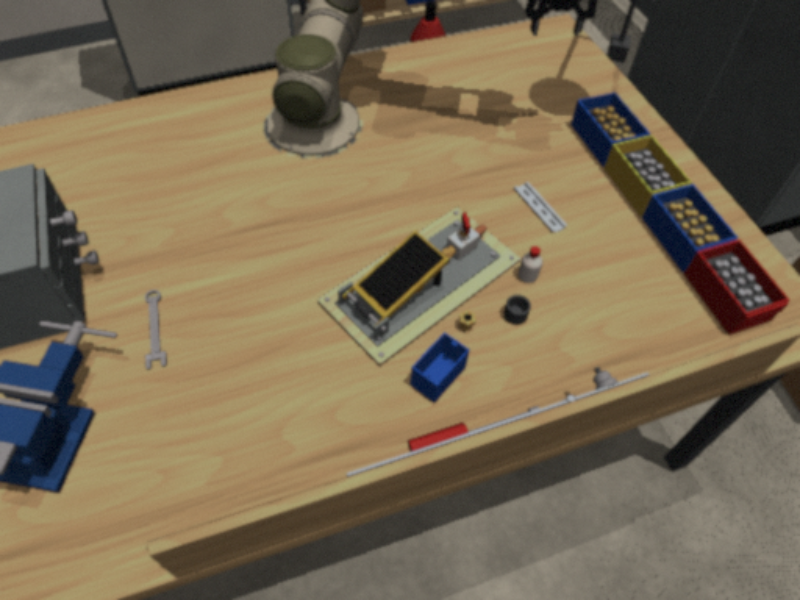

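The top view shows the valve at about (345,340) in the 800-px picture, with the screw's red head at (280,353), the pedal at (373,323) and the heel to the right. I'll enlarge it.

```bash
cat > h.py <<'E'
import numpy as np,cv2
def ray(d,u,v,z):
    """world point on plane z seen at pixel u,v"""
    R=cv2.Rodrigues(np.array(d["rvec"],float))[0];t=np.array(d["tvec"],float).ravel()
    p=cv2.undistortPoints(np.array([[[u,v]]],float),d["intrinsics"],np.array(d["D"],float))[0,0]
    r=R.T@np.array([p[0],p[1],1]);c=-R.T@t
    return c+r*(z-c[2])/r[2]
def cloud(d):
    R=cv2.Rodrigues(np.array(d["rvec"],float))[0];t=np.array(d["tvec"],float).ravel()
    v,u=np.mgrid[:384,:512]
    p=cv2.undistortPoints(np.stack([u,v],-1).reshape(-1,1,2).astype(float),d["intrinsics"],np.array(d["D"],float)).reshape(384,512,2)
    z=d["z_map"].astype(float)
    c=np.dstack([p[...,0]*z,p[...,1]*z,z])
    return (c-t)@R
E
python3 - <<'E'
from h import *
d=dict(np.load("top0.npz")); im=d["img"][160:275,140:300,::-1]
cv2.imwrite("pics/c1.png",np.clip(cv2.resize(im,(800,575),interpolation=cv2.INTER_CUBIC)*1.7,0,255).astype('uint8'))
P=cloud(d)
s=dict(np.load("scene0.npz"));Q=cloud(s)
def red(d): 
    i=d["img"].astype(int);return (i[...,0]>90)&(i[...,1]<60)&(i[...,2]<60)
for n,dd,C in(("t",d,P),("s",s,Q)):
    m=red(dd)&(C[...,2]>.08)&(C[...,2]<.13)&(C[...,0]>.2)&(C[...,0]<.7)&(abs(C[...,1])<.35)
    nn,l,st,ce=cv2.connectedComponentsWithStats(m.astype('uint8'))
    for k in range(1,nn): print(n,st[k],ce[k],C[l==k].mean(0).round(4),np.ptp(C[l==k],axis=0).round(3))
E
```

```text
t [140 189   6   6  33] [142.57575758 191.42424242] [0.5941 0.2928 0.0858] [0.016 0.015 0.011]
t [176 220   5  14  42] [177.83333333 226.28571429] [0.4969 0.1854 0.1088] [0.036 0.011 0.01 ]
s [296 137   4   9  18] [297.66666667 140.94444444] [0.4998 0.1806 0.1096] [0.031 0.01  0.007]
s [340 159   5   4  19] [342.10526316 160.42105263] [0.5964 0.2898 0.0845] [0.016 0.015 0.007]
```

View pics/c1.png

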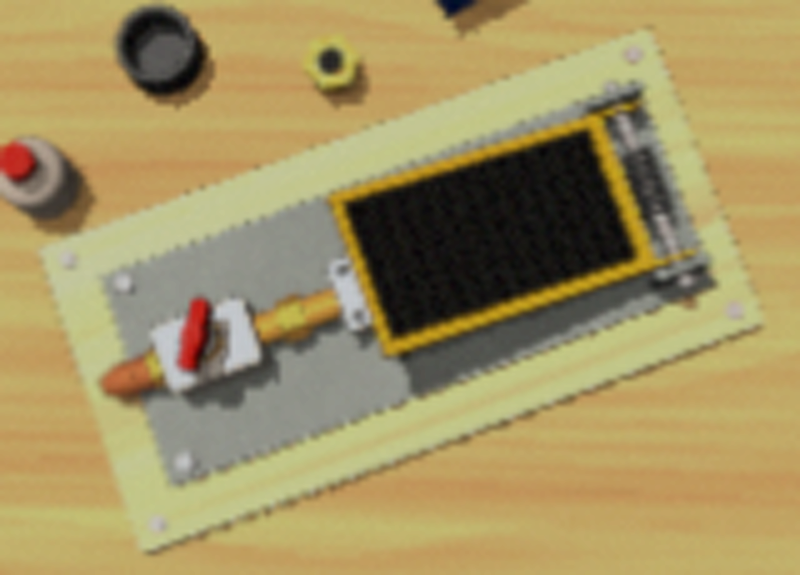

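The crop shows the board corners at (42,250), (650,30), (762,322) and (148,550). The pedal's toe corners are at (332,197) and (392,355), and the screw blade runs from (202,300) to (187,368).

Run:
```python
from h import *
d=dict(np.load("top0.npz"))
f=lambda U,V,z:ray(d,(U+.5)/5-.5+140,(V+.5)/5-.5+160,z)[:2]
B=[f(*p,.012) for p in((42,250),(650,30),(762,322),(148,550))]
print(np.round(B,4),[np.linalg.norm(B[i]-B[(i+1)%4]) for i in range(4)])
ex=(B[0]-B[1]+B[3]-B[2]);ex/=np.linalg.norm(ex);ey=np.array([-ex[1],ex[0]]);c=np.mean(B,0)
toe=[f(332,197,.11),f(392,355,.11)]; tm=np.mean(toe,0)
tread=[f(355,207,.105),f(600,127,.063)]
print("ex",ex,np.degrees(np.arctan2(ex[1],ex[0])),"c",c,"toe",toe,np.linalg.norm(toe[0]-toe[1]),"toe rel",(tm-c)@ex,(tm-c)@ey)
a,b=f(202,300,.108),f(187,368,.108);s=(a+b)/2
print("screw",a,b,s,"rel",(s-c)@ex,(s-c)@ey,"angle",np.degrees(np.arctan2(*(a-b)[::-1])))
# origin estimate
o1=tm+.03*ex; o2=s-.065*ex; print("o",o1,o2)
P=cloud(d)
for r in(-.16,-.11,-.06,-.05,-.04,-.03):
    q=tm+(r+.03)*ex
    k=np.hypot(P[...,0]-q[0],P[...,1]-q[1])<.006
    print(r,np.round(np.median(P[k][:,2]),4),k.sum())
```

```text
[[ 0.5542  0.2914]
 [ 0.6952 -0.0642]
 [ 0.5212 -0.1316]
 [ 0.3818  0.2201]] [np.float64(0.38258018270900085), np.float64(0.18658425278013074), np.float64(0.37830331806287254), np.float64(0.1865874461445576)]
ex [-0.36866839  0.92956098] 111.63351656396841 c [0.53808311 0.07891235] toe [array([0.5725865 , 0.11239687]), array([0.48779238, 0.07717558])] 0.09181819895500609 toe rel 0.017665881017254054 0.0014854473795482223
screw [0.51516676 0.18048221] [0.47836757 0.18684228] [0.49676716 0.18366225] rel 0.11260329757222597 -0.000212282451394746 angle -9.805675480640666
o [0.51912939 0.12267306] [0.52073061 0.12324078]
-0.16 0.0717 14
-0.11 0.0871 15
-0.06 0.1017 14
-0.05 0.1043 16
-0.04 0.1071 16
-0.03 0.1045 14
```

Emit:
step_arm([
  [[-0.07,-0.045,0],[0,0,0]],
  [[-0.17,-0.11,0],[0,0,0]],
  [[-0.28,-0.18,0],[0,0,0]],
  [[-0.39,-0.26,0],[0,0,0]],
  [[-0.5,-0.33,0],[0,0,0]],
  [[-0.61,-0.4,0],[0,0,0]],
  [[-0.7,-0.46,0],[0,0,0]],
  [[-0.78,-0.51,0],[0,0,0]],
  [[-0.83,-0.543,0],[0,0,0]],
  [[-0.83,-0.543,0],[0,0,0]],
], jaw=0)

```text
time_s: 0.93
position: [0.3537, 0.2945, 0.2498]
tool_rot: [[-0.955, 0.298, -0.0], [0.298, 0.955, -0.001], [-0.0, -0.001, -1.0]]
ft_force: [-0.3, 0.0, -0.4]
grip_width: -0.0001
gripper_force: 0.0
```

Emit:
step_arm([
  [[-0.07,-0.045,0],[0,0,0]],
  [[-0.17,-0.11,0.03],[0,0,0]],
  [[-0.28,-0.18,0.07],[0,0,0]],
  [[-0.39,-0.26,0.12],[0,0,0]],
  [[-0.5,-0.33,0.17],[0,0,0]],
  [[-0.61,-0.4,0.22],[0,0,0]],
  [[-0.7,-0.46,0.26],[0,0,0]],
  [[-0.78,-0.51,0.29],[0,0,0]],
  [[-0.83,-0.543,0.3],[0,0,0]],
  [[-0.83,-0.543,0.3],[0,0,0]],
])

```text
time_s: 1.77
position: [0.5433, 0.066, 0.159]
tool_rot: [[-0.955, 0.297, -0.001], [0.297, 0.955, -0.0], [0.001, -0.0, -1.0]]
ft_force: [-0.0, 0.4, 0.4]
grip_width: 0.0004
gripper_force: 0.0
```

Emit:
step_arm([
  [[0.007,0.006,0.03],[0,0,0]],
  [[0.007,0.006,0.06],[0,0,0]],
  [[0.007,0.006,0.09],[0,0,0]],
  [[0.007,0.006,0.12],[0,0,0]],
  [[0.007,0.006,0.14],[0,0,0]],
  [[0.007,0.006,0.16],[0,0,0]],
  [[0.007,0.006,0.18],[0,0,0]],
  [[0.007,0.006,0.2],[0,0,0]],
  [[0.007,0.006,0.21],[0,0,0]],
  [[0.007,0.006,0.21],[0,0,0]],
])

```text
time_s: 2.6
position: [0.5405, 0.0715, 0.0975]
tool_rot: [[-0.956, 0.294, 0.001], [0.294, 0.956, 0.002], [-0.001, 0.002, -1.0]]
ft_force: [-2.4, 5.0, 12.7]
grip_width: -0.0
gripper_force: 6.1
```

Emit:
step_arm([
  [[0,0,0.008],[0,0,0]],
  [[0,0,0.016],[0,0,0]],
  [[0,0,0.024],[0,0,0]],
  [[0,0,0.024],[0,0,0]],
])

```text
time_s: 2.93
position: [0.5403, 0.0719, 0.0907]
tool_rot: [[-0.956, 0.294, 0.001], [0.294, 0.956, 0.003], [-0.001, 0.003, -1.0]]
ft_force: [-2.8, 7.5, 16.1]
grip_width: 0.0
gripper_force: 7.2
```

Emit:
step_arm([
  [[0,0,0.005],[0,0,0]],
  [[0,0,0.01],[0,0,0]],
  [[0,0,0.01],[0,0,0]],
])

```text
time_s: 3.18
position: [0.5404, 0.0719, 0.0888]
tool_rot: [[-0.956, 0.294, 0.002], [0.294, 0.956, 0.002], [-0.001, 0.003, -1.0]]
ft_force: [-5.0, 8.3, 22.2]
grip_width: -0.0001
gripper_force: 10.4
```

Emit:
step_arm([
  [[0,0,0.004],[0,0,0]],
  [[0,0,0.008],[0,0,0]],
  [[0,0,0.008],[0,0,0]],
  [[0,0,0.008],[0,0,0]],
])

```text
time_s: 3.52
position: [0.5404, 0.0721, 0.0883]
tool_rot: [[-0.956, 0.293, 0.004], [0.293, 0.956, 0.002], [-0.003, 0.003, -1.0]]
ft_force: [-13.0, 7.9, 40.9]
grip_width: -0.0004
gripper_force: 19.8
```

The pedal is hard on its stop. I'll lift off and let it rise.

Emit:
step_arm([
  [[0,0,-0.03],[0,0,0]],
  [[0,0,-0.06],[0,0,0]],
  [[0,0,-0.1],[0,0,0]],
  [[0,0,-0.15],[0,0,0]],
  [[0,0,-0.2],[0,0,0]],
  [[0,0,-0.25],[0,0,0]],
  [[0,0,-0.3],[0,0,0]],
  [[0,0,-0.34],[0,0,0]],
  [[0,0,-0.34],[0,0,0]],
], jaw=50)

```text
time_s: 4.27
position: [0.5411, 0.0704, 0.1883]
tool_rot: [[-0.956, 0.294, 0.004], [0.294, 0.956, -0.0], [-0.004, 0.001, -1.0]]
ft_force: [0.7, -0.5, -0.2]
grip_width: 0.0503
gripper_force: 0.0
```

Run:
```python
from rig import env,get_image
from h import *
d=get_image("scene"); np.savez("s1.npz",**d)
s=dict(np.load("scene0.npz"))
P,Q=cloud(s),cloud(d)
ex=np.array([-.3687,.9296]);o=np.array([.52,.123])
for r in(-.15,-.12,-.09,-.07,-.04):
  q=o+r*ex
  print(r,[round(float(np.median(C[np.hypot(C[...,0]-q[0],C[...,1]-q[1])<.008][:,2])),4) for C in(P,Q)])
print({k:np.round(v,4) for k,v in env.observe().items() if k in("position","q","tool_rot","time_s","grip_width")})
cv2.imwrite("pics/s1.png",np.clip(cv2.resize(d["img"][100:244,180:372,::-1],(800,600),interpolation=cv2.INTER_CUBIC)*1.5,0,255).astype('uint8'))
```

```text
-0.15 [0.0757, 0.0766]
-0.12 [0.0859, 0.4484]
-0.09 [0.0938, 0.3407]
-0.07 [0.0987, 0.2647]
-0.04 [0.1078, 0.4682]
{'time_s': np.float64(4.3167), 'q': array([-5.03180e+00,  2.43862e+01,  8.12371e+01,  2.30000e-03,
        7.42739e+01, -7.79434e+01]), 'position': array([0.5405, 0.0704, 0.1868]), 'tool_rot': array([[-9.558e-01,  2.939e-01,  1.800e-03],
       [ 2.939e-01,  9.558e-01, -1.000e-04],
       [-1.700e-03,  4.000e-04, -1.000e+00]]), 'grip_width': np.float64(0.0504)}
```

View pics/s1.png

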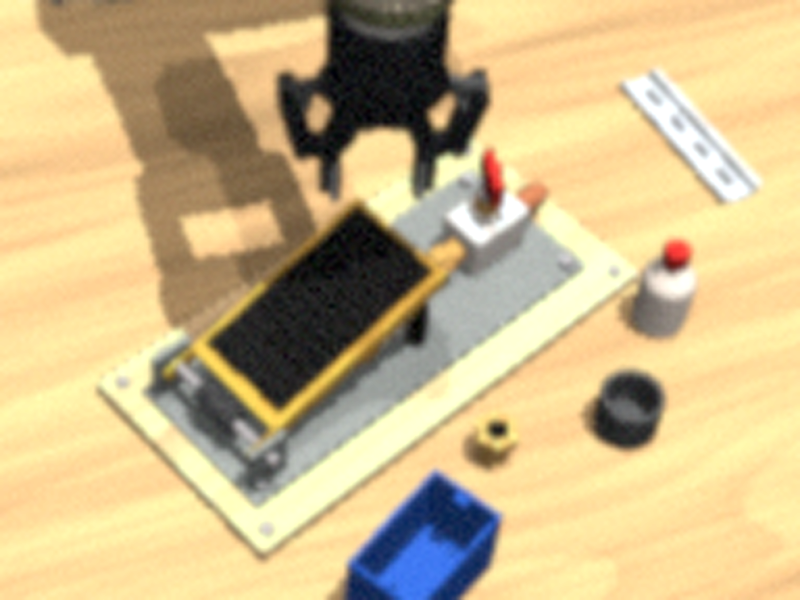

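The pedal is fully up again, with its toe at about (400,240), and nothing else has moved. Next I go over the screw.

Emit:
step_arm([
  [[0.04,0.05,0],[0,0,-0.04]],
  [[0.09,0.12,0],[0,0,-0.08]],
  [[0.15,0.19,0],[0,0,-0.12]],
  [[0.2,0.25,0],[0,0,-0.16]],
  [[0.24,0.3,0],[0,0,-0.162]],
  [[0.253,0.316,0],[0,0,-0.162]],
  [[0.253,0.316,0],[0,0,-0.162]],
  [[0.253,0.316,0],[0,0,-0.162]],
])

```text
time_s: 4.98
position: [0.4958, 0.1826, 0.1857]
tool_rot: [[-0.985, 0.17, -0.001], [0.17, 0.985, -0.0], [0.001, -0.001, -1.0]]
ft_force: [0.2, 0.0, -0.1]
grip_width: 0.05
gripper_force: 0.0
```

Run:
```python
from rig import env,get_image
from h import *
o=env.observe();R=o["tool_rot"];print({k:np.round(v,4) for k,v in o.items() if k in("position","q")},"yaw",np.degrees(np.arctan2(R[1,0],R[0,0])),R[:,2].round(4))
g=np.array([.496,.1834,.106])-o["position"];print("frac",(R.T@g/.3).round(4))
for n in("scene0","top0"):
  d=dict(np.load(n+".npz"));C=cloud(d);i=d["img"].astype(int)
  m=(i[...,0]>80)&(i[...,1]<75)&(i[...,2]<75)&(np.hypot(C[...,0]-.496,C[...,1]-.183)<.03)
  p=C[m];print(n,m.sum(),p.mean(0),p.min(0),p.max(0)); q=p[p[:,2]>.1][:,:2]; u,s,v=np.linalg.svd(q-q.mean(0));print(np.degrees(np.arctan2(v[0,1],v[0,0])),q.mean(0))
d=get_image("scene"); cv2.imwrite("pics/s2.png",np.clip(cv2.resize(d["img"][90:180,250:370,::-1],(800,600),interpolation=cv2.INTER_CUBIC)*1.5,0,255).astype('uint8'))
```

```text
{'q': array([ 7.37900e+00,  2.29495e+01,  8.38777e+01, -1.87000e-02,
        7.32234e+01, -7.28048e+01]), 'position': array([0.4958, 0.1826, 0.1857])} yaw 170.1892335292259 [-8.e-04 -4.e-04 -1.e+00]
frac [-0.0003  0.0028  0.2658]
scene0 33 [0.50123191 0.17930428 0.10062291] [0.48423106 0.15460312 0.04576145] [0.51522599 0.18628487 0.1121973 ]
-7.284719163510059 [0.50013368 0.18105814]
top0 48 [0.49690088 0.18506873 0.10632952] [0.47866803 0.15516087 0.04481422] [0.51436119 0.19615779 0.11251392]
168.85245361763177 [0.49645734 0.18547784]
```

View pics/s2.png

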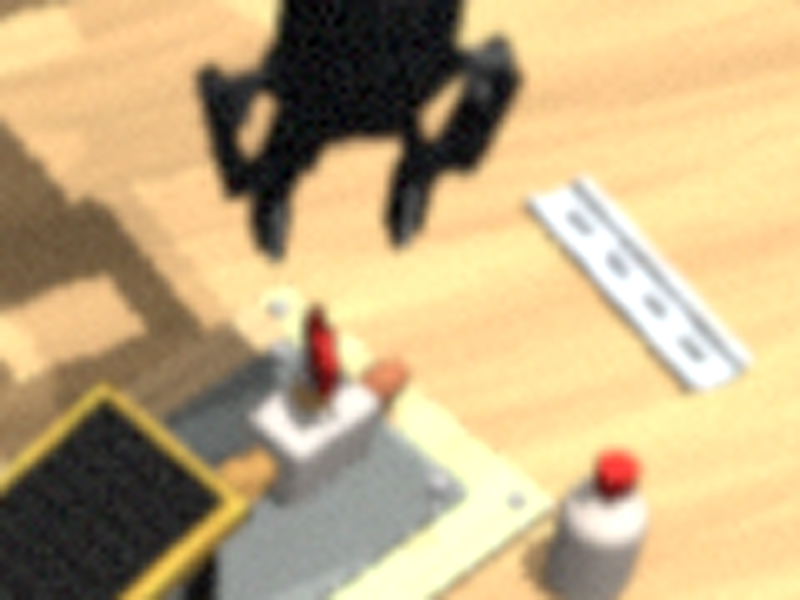

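The fingers straddle the blade, at about (322,350) in the crop. I descend and pinch.

Emit:
step_arm([
  [[0,0.003,0.05],[0,0,0]],
  [[0,0.003,0.1],[0,0,0]],
  [[0,0.003,0.15],[0,0,0]],
  [[0,0.003,0.2],[0,0,0]],
  [[0,0.003,0.24],[0,0,0]],
  [[0,0.003,0.26],[0,0,0]],
  [[0,0.003,0.266],[0,0,0]],
  [[0,0.003,0.266],[0,0,0]],
])

```text
time_s: 5.7
position: [0.4963, 0.1833, 0.1065]
tool_rot: [[-0.985, 0.172, -0.0], [0.172, 0.985, -0.0], [0.0, -0.0, -1.0]]
ft_force: [0.4, -0.0, 1.3]
grip_width: 0.0501
gripper_force: 0.0
```

Emit:
step_arm([
  [[0,0,0],[0,0,0]],
  [[0,0,0],[0,0,0]],
  [[0,0,0],[0,0,0]],
  [[0,0,0],[0,0,0]],
  [[0,0,0],[0,0,0]],
  [[0,0,0],[0,0,0]],
  [[0,0,0],[0,0,0]],
  [[0,0,0],[0,0,0]],
], jaw=0, grip_force=45)

```text
time_s: 6.37
position: [0.4964, 0.1847, 0.1074]
tool_rot: [[-0.985, 0.171, 0.002], [0.171, 0.985, 0.002], [-0.002, 0.002, -1.0]]
ft_force: [-0.7, 5.2, 3.0]
grip_width: 0.009
gripper_force: 48.7
```

```bash
cat > o.py <<'E'
from rig import env
import numpy as np
o=env.observe();R=o["tool_rot"];print(o["time_s"],"yaw %.2f"%np.degrees(np.arctan2(R[1,0],R[0,0])),"T",o["wrist_torque"].round(3),"F",o["ft_force"].round(1),"q6 %.1f"%o["q"][5],"je6 %.3f"%o["joint_efforts"][5],"w",round(o["grip_width"],4),o["position"].round(4))
E
python3 o.py
```

```text
6.3667 yaw 170.18 T [ 0.775 -0.116  0.012] F [-0.7  5.2  3. ] q6 -72.7 je6 -0.035 w 0.009 [0.4964 0.1847 0.1074]
```

Emit:
step_arm([
  [[0,0.005,0],[0,0,0.1]],
  [[0,0.005,0],[0,0,0.25]],
  [[0,0.005,0],[0,0,0.4]],
  [[0,0.005,0],[0,0,0.55]],
  [[0,0.005,0],[0,0,0.7]],
  [[0,0.005,0],[0,0,0.85]],
  [[0,0.005,0],[0,0,0.95]],
  [[0,0.005,0],[0,0,1]],
  [[0,0.005,0],[0,0,1]],
])

```text
time_s: 7.12
position: [0.4963, 0.1849, 0.1071]
tool_rot: [[-0.575, 0.818, 0.001], [0.818, 0.575, -0.001], [-0.001, 0.0, -1.0]]
ft_force: [-1.6, -3.9, 2.8]
grip_width: 0.0091
gripper_force: 48.7
```

```bash
python3 o.py
```

```text
7.1167 yaw 125.10 T [-0.563  0.192 -0.019] F [-1.6 -3.9  2.8] q6 -27.4 je6 0.608 w 0.0091 [0.4963 0.1849 0.1071]
```

Emit:
step_arm([
  [[0,0,0],[0,0,0.1]],
  [[0,0,0],[0,0,0.25]],
  [[0,0,0.001],[0,0,0.4]],
  [[0,0,0.001],[0,0,0.55]],
  [[0,0,0.001],[0,0,0.7]],
  [[0,0,0.001],[0,0,0.85]],
  [[0,0,0.001],[0,0,0.95]],
  [[0,0,0.001],[0,0,1]],
  [[0,0,0.001],[0,0,1]],
])

```text
time_s: 7.87
position: [0.4963, 0.185, 0.1069]
tool_rot: [[0.171, 0.985, 0.001], [0.985, -0.171, -0.001], [-0.001, 0.001, -1.0]]
ft_force: [-1.7, -3.9, 4.6]
grip_width: 0.0088
gripper_force: 49.0
```

```bash
python3 o.py
```

```text
7.8667 yaw 80.18 T [-0.603  0.356 -0.084] F [-1.7 -3.9  4.6] q6 17.5 je6 0.625 w 0.0088 [0.4963 0.185  0.1069]
```

Emit:
step_arm([
  [[0,0,0],[0,0,0.1]],
  [[0,0,0],[0,0,0.2]],
  [[0,0,0],[0,0,0.3]],
  [[0,0,0],[0,0,0.4]],
  [[0,0,0],[0,0,0.4]],
])

```text
time_s: 8.28
position: [0.4963, 0.185, 0.1068]
tool_rot: [[0.468, 0.884, 0.0], [0.884, -0.468, -0.001], [-0.0, 0.001, -1.0]]
ft_force: [-1.5, -2.7, 5.1]
grip_width: 0.0087
gripper_force: 49.0
```

```bash
python3 o.py
```

```text
8.2833 yaw 62.09 T [-0.559  0.275 -0.018] F [-1.5 -2.7  5.1] q6 35.6 je6 0.980 w 0.0087 [0.4963 0.185  0.1068]
```

Emit:
step_arm([
  [[0,0,0],[0,0,0.1]],
  [[0,0,0.001],[0,0,0.2]],
  [[0,0,0.001],[0,0,0.25]],
  [[0,0,0.001],[0,0,0.25]],
])

```text
time_s: 8.62
position: [0.4963, 0.185, 0.1067]
tool_rot: [[0.63, 0.777, 0.001], [0.777, -0.63, -0.001], [-0.0, 0.001, -1.0]]
ft_force: [-2.2, -3.7, 7.4]
grip_width: 0.0091
gripper_force: 49.3
```

```bash
python3 o.py
```

```text
8.6167 yaw 50.96 T [-0.583  0.368  0.002] F [-2.2 -3.7  7.4] q6 46.7 je6 0.547 w 0.0091 [0.4963 0.185  0.1067]
```

Emit:
step_arm([
  [[0,0,0],[0,0,0.1]],
  [[0,0,0.0],[0,0,0.2]],
  [[0,0,0.0],[0,0,0.25]],
  [[0,0,0.0],[0,0,0.25]],
])

```text
time_s: 8.95
position: [0.4963, 0.185, 0.1066]
tool_rot: [[0.769, 0.639, 0.001], [0.639, -0.769, -0.001], [0.0, 0.001, -1.0]]
ft_force: [-2.2, -3.2, 6.4]
grip_width: 0.0087
gripper_force: 49.2
```

```bash
python3 o.py
```

```text
8.95 yaw 39.70 T [-0.56   0.325 -0.029] F [-2.2 -3.2  6.4] q6 58.0 je6 0.547 w 0.0087 [0.4963 0.185  0.1066]
```

Emit:
step_arm([
  [[0,0,0],[0,0,0.1]],
  [[0,0,0],[0,0,0.2]],
  [[0,0,0],[0,0,0.25]],
  [[0,0,0],[0,0,0.25]],
])

```text
time_s: 9.28
position: [0.4963, 0.1851, 0.1066]
tool_rot: [[0.879, 0.476, 0.001], [0.476, -0.879, -0.0], [0.0, 0.001, -1.0]]
ft_force: [-1.3, -3.6, 6.9]
grip_width: 0.0087
gripper_force: 49.2
```

```bash
python3 o.py
```

```text
9.2833 yaw 28.45 T [-0.532  0.336 -0.041] F [-1.3 -3.6  6.9] q6 69.2 je6 0.548 w 0.0087 [0.4963 0.1851 0.1066]
```

Emit:
step_arm([
  [[0,0,0],[0,0,0.1]],
  [[0,0,0.0],[0,0,0.2]],
  [[0,0,0.0],[0,0,0.25]],
  [[0,0,0.0],[0,0,0.25]],
])

```text
time_s: 9.62
position: [0.4963, 0.1851, 0.1066]
tool_rot: [[0.955, 0.296, 0.001], [0.296, -0.955, -0.0], [0.0, 0.001, -1.0]]
ft_force: [-1.0, -3.0, 6.1]
grip_width: 0.0087
gripper_force: 49.1
```

```bash
python3 o.py
```

```text
9.6167 yaw 17.20 T [-0.476  0.352 -0.023] F [-1.  -3.   6.1] q6 80.5 je6 0.548 w 0.0087 [0.4963 0.1851 0.1066]
```

Emit:
step_arm([
  [[0,0,0],[0,0,0.1]],
  [[0,0,0],[0,0,0.2]],
  [[0,0,0],[0,0,0.25]],
  [[0,0,0],[0,0,0.25]],
])

```text
time_s: 9.95
position: [0.4963, 0.1851, 0.1065]
tool_rot: [[0.995, 0.104, 0.001], [0.104, -0.995, -0.0], [0.001, 0.001, -1.0]]
ft_force: [-1.0, -2.9, 5.1]
grip_width: 0.0089
gripper_force: 49.1
```

```bash
python3 o.py
```

```text
9.95 yaw 5.95 T [-0.441  0.318 -0.004] F [-1.  -2.9  5.1] q6 91.7 je6 0.548 w 0.0089 [0.4963 0.1851 0.1065]
```

Emit:
step_arm([
  [[0,0,0],[0,0,0.1]],
  [[0,0,0.0],[0,0,0.2]],
  [[0,0,0.0],[0,0,0.25]],
  [[0,0,0.0],[0,0,0.25]],
])

```text
time_s: 10.28
position: [0.4963, 0.1851, 0.1065]
tool_rot: [[0.996, -0.092, 0.001], [-0.092, -0.996, -0.0], [0.001, 0.0, -1.0]]
ft_force: [-0.7, -2.4, 5.6]
grip_width: 0.0089
gripper_force: 49.0
```

```bash
python3 o.py
```

```text
10.2833 yaw -5.30 T [-0.514  0.237 -0.066] F [-0.7 -2.4  5.6] q6 103.0 je6 0.548 w 0.0089 [0.4963 0.1851 0.1065]
```

Screw turned 176° with no seat yet. I'll regrip half a turn back to regain wrist range.

Emit:
step_arm([
  [[0,0,0],[0,0,0]],
  [[0,0,0],[0,0,0]],
  [[0,0,0],[0,0,0]],
  [[0,0,0],[0,0,0]],
  [[0,0,0],[0,0,0]],
  [[0,0,-0.003],[0,0,0]],
  [[0,0,-0.003],[0,0,0]],
], jaw=64)

```text
time_s: 10.87
position: [0.4963, 0.1853, 0.107]
tool_rot: [[0.996, -0.093, 0.0], [-0.093, -0.996, 0.0], [0.0, -0.0, -1.0]]
ft_force: [0.7, 0.1, -0.3]
grip_width: 0.064
gripper_force: 0.0
```

Emit:
step_arm([
  [[0,0,0],[0,0,-0.15]],
  [[0,0,0],[0,0,-0.3]],
  [[0,0,0],[0,0,-0.45]],
  [[0,0,0],[0,0,-0.6]],
  [[0,0,0],[0,0,-0.75]],
  [[0,0,0],[0,0,-0.9]],
  [[0,0,0],[0,0,-1]],
  [[0,0,0],[0,0,-1]],
])

```text
time_s: 11.53
position: [0.4963, 0.1853, 0.1069]
tool_rot: [[0.768, 0.641, 0.0], [0.641, -0.768, 0.0], [0.0, 0.0, -1.0]]
ft_force: [0.1, -0.4, -0.8]
grip_width: 0.0639
gripper_force: 0.0
```

Emit:
step_arm([
  [[0,0,0],[0,0,-0.15]],
  [[0,0,0],[0,0,-0.3]],
  [[0,0,0],[0,0,-0.45]],
  [[0,0,0],[0,0,-0.6]],
  [[0,0,0],[0,0,-0.75]],
  [[0,0,0],[0,0,-0.9]],
  [[0,0,0],[0,0,-1]],
  [[0,0,0],[0,0,-1]],
])

```text
time_s: 12.2
position: [0.4962, 0.1853, 0.1069]
tool_rot: [[0.093, 0.996, -0.0], [0.996, -0.093, 0.0], [0.0, -0.0, -1.0]]
ft_force: [0.3, -0.1, 0.1]
grip_width: 0.0643
gripper_force: 0.0
```

Emit:
step_arm([
  [[0,0,0],[0,0,-0.15]],
  [[0,0,0],[0,0,-0.3]],
  [[0,0,0],[0,0,-0.45]],
  [[0,0,0],[0,0,-0.6]],
  [[0,0,0],[0,0,-0.75]],
  [[0,0,0],[0,0,-0.9]],
  [[0,0,0],[0,0,-1]],
  [[0,0,0],[0,0,-1]],
])

```text
time_s: 12.87
position: [0.4962, 0.1853, 0.1069]
tool_rot: [[-0.637, 0.771, 0.0], [0.771, 0.637, -0.0], [-0.0, 0.0, -1.0]]
ft_force: [-0.1, -0.9, 0.6]
grip_width: 0.0642
gripper_force: 0.0
```

Emit:
step_arm([
  [[0,0,0],[0,0,-0.15]],
  [[0,0,0],[0,0,-0.3]],
  [[0,0,0],[0,0,-0.45]],
  [[0,0,0],[0,0,-0.6]],
  [[0,0,0],[0,0,-0.75]],
  [[0,0,0],[0,0,-0.9]],
  [[0,0,0],[0,0,-1]],
  [[0,0,0],[0,0,-1]],
])

```text
time_s: 13.53
position: [0.4962, 0.1853, 0.1069]
tool_rot: [[-0.995, 0.096, -0.0], [0.096, 0.995, -0.0], [0.0, -0.0, -1.0]]
ft_force: [0.3, 1.2, -0.1]
grip_width: 0.0644
gripper_force: 0.0
```

```bash
python3 o.py
python3 - <<'E'
from rig import get_image
import cv2,numpy as np
d=get_image("scene"); cv2.imwrite("pics/s3.png",np.clip(cv2.resize(d["img"][90:180,250:370,::-1],(800,600),interpolation=cv2.INTER_CUBIC)*1.5,0,255).astype('uint8'))
E
```

```text
13.5333 yaw 174.51 T [ 0.037 -0.023 -0.063] F [ 0.3  1.2 -0.1] q6 -76.9 je6 -1.215 w 0.0644 [0.4962 0.1853 0.1069]
```

View pics/s3.png

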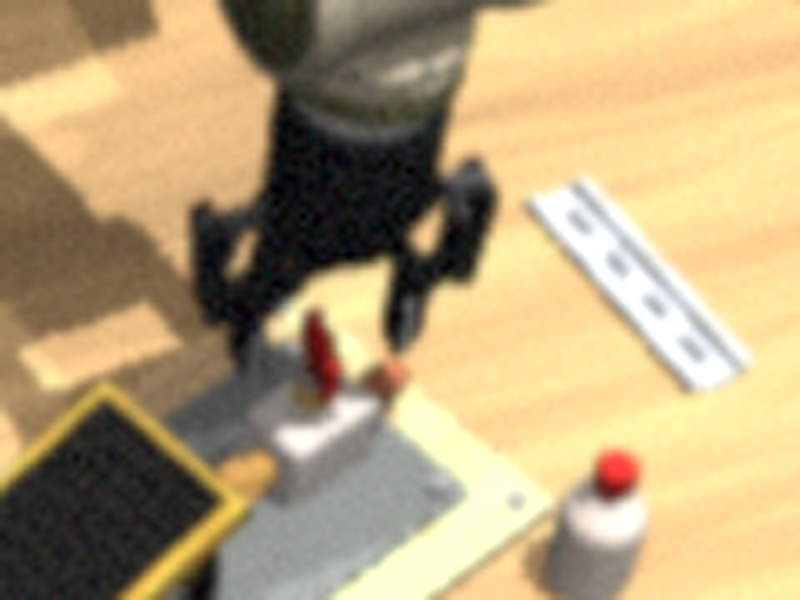

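The blade at (320,355) has come round half a turn and the fingers straddle it. I close and carry on turning.

Emit:
step_arm([
  [[0,0,0],[0,0,0]],
  [[0,0,0],[0,0,0]],
  [[0,0,0],[0,0,0]],
  [[0,0,0],[0,0,0]],
  [[0,0,0],[0,0,0]],
  [[0,0,0],[0,0,0]],
  [[0,0,0],[0,0,0]],
  [[0,0,0],[0,0,0]],
  [[0,0,0],[0,0,0]],
], jaw=0, grip_force=45)

```text
time_s: 14.33
position: [0.4962, 0.1851, 0.107]
tool_rot: [[-0.996, 0.093, -0.0], [0.093, 0.996, -0.0], [0.0, -0.0, -1.0]]
ft_force: [-1.5, -4.3, 2.4]
grip_width: 0.0089
gripper_force: 47.9
```

```bash
python3 o.py
```

```text
14.3333 yaw 174.66 T [-0.614  0.196 -0.059] F [-1.5 -4.3  2.4] q6 -77.0 je6 -0.030 w 0.0089 [0.4962 0.1851 0.107 ]
```

Emit:
step_arm([
  [[0,0,0],[0,0,0.1]],
  [[0,0,0],[0,0,0.2]],
  [[0,0,0],[0,0,0.25]],
  [[0,0,0],[0,0,0.25]],
])

```text
time_s: 14.67
position: [0.4962, 0.1851, 0.107]
tool_rot: [[-0.958, 0.287, -0.0], [0.287, 0.958, -0.0], [-0.0, -0.0, -1.0]]
ft_force: [0.2, -4.4, 2.1]
grip_width: 0.0088
gripper_force: 47.9
```

```bash
python3 o.py
```

```text
14.6667 yaw 163.34 T [-0.665  0.091 -0.049] F [ 0.2 -4.4  2.1] q6 -65.7 je6 0.598 w 0.0088 [0.4962 0.1851 0.107 ]
```

Emit:
step_arm([
  [[0,0,0],[0,0,0.1]],
  [[0,0,0.0],[0,0,0.2]],
  [[0,0,0.0],[0,0,0.25]],
  [[0,0,0.0],[0,0,0.25]],
])

```text
time_s: 15.0
position: [0.4962, 0.1851, 0.1069]
tool_rot: [[-0.884, 0.467, 0.0], [0.467, 0.884, -0.0], [-0.0, -0.0, -1.0]]
ft_force: [-0.7, -4.0, 2.3]
grip_width: 0.0092
gripper_force: 47.9
```

```bash
python3 o.py
```

```text
15.0 yaw 152.17 T [-0.692  0.148 -0.057] F [-0.7 -4.   2.3] q6 -54.5 je6 0.601 w 0.0092 [0.4962 0.1851 0.1069]
```

Emit:
step_arm([
  [[0,0,0],[0,0,0.1]],
  [[0,0,0],[0,0,0.2]],
  [[0,0,0],[0,0,0.25]],
  [[0,0,0],[0,0,0.25]],
])

```text
time_s: 15.33
position: [0.4963, 0.1852, 0.1069]
tool_rot: [[-0.777, 0.63, 0.0], [0.63, 0.777, -0.0], [-0.0, -0.0, -1.0]]
ft_force: [0.1, -4.6, 1.8]
grip_width: 0.0085
gripper_force: 47.8
```

```bash
python3 o.py
```

```text
15.3333 yaw 140.97 T [-0.667  0.016 -0.012] F [ 0.1 -4.6  1.8] q6 -43.3 je6 0.603 w 0.0085 [0.4963 0.1852 0.1069]
```

Emit:
step_arm([
  [[0,0,0],[0,0,0.1]],
  [[0,0,0.0],[0,0,0.2]],
  [[0,0,0.0],[0,0,0.25]],
  [[0,0,0.0],[0,0,0.25]],
])

```text
time_s: 15.67
position: [0.4963, 0.1852, 0.1069]
tool_rot: [[-0.64, 0.769, 0.0], [0.769, 0.64, -0.0], [-0.0, -0.0, -1.0]]
ft_force: [0.3, -4.4, 0.8]
grip_width: 0.0086
gripper_force: 47.8
```

```bash
python3 o.py
```

```text
15.6667 yaw 129.76 T [-0.689  0.001 -0.034] F [ 0.3 -4.4  0.8] q6 -32.1 je6 0.605 w 0.0086 [0.4963 0.1852 0.1069]
```

Emit:
step_arm([
  [[0,0,0],[0,0,0.1]],
  [[0,0,0.0],[0,0,0.2]],
  [[0,0,0.0],[0,0,0.25]],
  [[0,0,0.0],[0,0,0.25]],
])

```text
time_s: 16.0
position: [0.4963, 0.1852, 0.1069]
tool_rot: [[-0.478, 0.879, 0.0], [0.879, 0.478, -0.0], [-0.0, 0.0, -1.0]]
ft_force: [-0.1, -4.2, 0.4]
grip_width: 0.0089
gripper_force: 47.7
```

```bash
python3 o.py
```

```text
16.0 yaw 118.54 T [-0.694 -0.076 -0.006] F [-0.1 -4.2  0.4] q6 -20.9 je6 0.606 w 0.0089 [0.4963 0.1852 0.1069]
```

Total 232°. I use finer steps (4.5°) here, since 111.6° is a plausible seat heading.

Emit:
step_arm([
  [[0,0,0],[0,0,0.05]],
  [[0,0,0],[0,0,0.1]],
  [[0,0,0],[0,0,0.1]],
])

```text
time_s: 16.25
position: [0.4963, 0.1852, 0.1069]
tool_rot: [[-0.408, 0.913, 0.0], [0.913, 0.408, -0.0], [-0.0, 0.0, -1.0]]
ft_force: [-0.3, -5.7, 0.6]
grip_width: 0.0088
gripper_force: 47.6
```

```bash
python3 o.py
```

```text
16.25 yaw 114.05 T [-0.718 -0.084 -0.049] F [-0.3 -5.7  0.6] q6 -16.4 je6 0.503 w 0.0088 [0.4963 0.1852 0.1069]
```

Emit:
step_arm([
  [[0,0,0],[0,0,0.05]],
  [[0,0,0],[0,0,0.1]],
  [[0,0,0],[0,0,0.1]],
])

```text
time_s: 16.5
position: [0.4963, 0.1852, 0.1069]
tool_rot: [[-0.336, 0.942, 0.0], [0.942, 0.336, -0.0], [-0.001, 0.0, -1.0]]
ft_force: [1.3, -4.5, 0.4]
grip_width: 0.0088
gripper_force: 49.1
```

```bash
python3 o.py
```

```text
16.5 yaw 109.63 T [-0.806 -0.138  0.664] F [ 1.3 -4.5  0.4] q6 -11.9 je6 1.264 w 0.0088 [0.4963 0.1852 0.1069]
```

Emit:
step_arm([
  [[0,0,0],[0,0,0.05]],
  [[0,0,0],[0,0,0.1]],
  [[0,0,0],[0,0,0.1]],
])

```text
time_s: 16.75
position: [0.4963, 0.1852, 0.1069]
tool_rot: [[-0.262, 0.965, 0.0], [0.965, 0.262, -0.001], [-0.001, 0.0, -1.0]]
ft_force: [0.4, -5.2, -0.2]
grip_width: 0.0086
gripper_force: 71.7
```

```bash
python3 o.py
```

```text
16.75 yaw 105.21 T [-0.859 -0.178  1.536] F [ 0.4 -5.2 -0.2] q6 -7.5 je6 2.112 w 0.0086 [0.4963 0.1852 0.1069]
```

The needle is seated, with the torque rising from about 113°. I unwind to that heading and check for slip.

Emit:
step_arm([
  [[0,0,0],[0,0,-0.05]],
  [[0,0,0],[0,0,-0.1]],
  [[0,0,0],[0,0,-0.1]],
])

```text
time_s: 17.0
position: [0.4963, 0.1852, 0.1069]
tool_rot: [[-0.339, 0.941, 0.0], [0.941, 0.339, -0.0], [-0.0, 0.0, -1.0]]
ft_force: [0.2, -5.2, -0.7]
grip_width: 0.0084
gripper_force: 48.6
```

```bash
python3 o.py
```

```text
17.0 yaw 109.80 T [-0.773 -0.198  0.649] F [ 0.2 -5.2 -0.7] q6 -12.1 je6 0.108 w 0.0084 [0.4963 0.1852 0.1069]
```

Emit:
step_arm([
  [[0,0,0],[0,0,-0.05]],
  [[0,0,0],[0,0,-0.05]],
])

```text
time_s: 17.17
position: [0.4963, 0.1852, 0.1069]
tool_rot: [[-0.374, 0.927, 0.0], [0.927, 0.374, 0.0], [0.0, 0.0, -1.0]]
ft_force: [1.2, -4.3, 0.4]
grip_width: 0.0089
gripper_force: 47.6
```

```bash
python3 o.py
```

```text
17.1667 yaw 111.96 T [-0.75 -0.17  0.01] F [ 1.2 -4.3  0.4] q6 -14.3 je6 -0.425 w 0.0089 [0.4963 0.1852 0.1069]
```

Emit:
step_arm([
  [[0,0,0],[0,0,-0.03]],
  [[0,0,0],[0,0,-0.03]],
])

```text
time_s: 17.33
position: [0.4963, 0.1852, 0.1069]
tool_rot: [[-0.394, 0.919, 0.0], [0.919, 0.394, 0.0], [0.0, 0.0, -1.0]]
ft_force: [0.9, -4.0, -1.4]
grip_width: 0.0091
gripper_force: 47.5
```

```bash
python3 o.py
```

```text
17.3333 yaw 113.22 T [-0.818 -0.194  0.051] F [ 0.9 -4.  -1.4] q6 -15.6 je6 -0.327 w 0.0091 [0.4963 0.1852 0.1069]
```

No slip: the torque curve is the same both ways, and the seat is at about 112.2°. I now back off 90°.

Emit:
step_arm([
  [[0,0,0],[0,0,-0.1]],
  [[0,0,0],[0,0,-0.25]],
  [[0,0,0],[0,0,-0.4]],
  [[0,0,0],[0,0,-0.55]],
  [[0,0,0],[0,0,-0.7]],
  [[0,0,0],[0,0,-0.85]],
  [[0,0,-0.0005],[0,0,-0.95]],
  [[0,0,-0.0005],[0,0,-1]],
  [[0,0,-0.0005],[0,0,-1]],
])

```text
time_s: 18.08
position: [0.4962, 0.1852, 0.107]
tool_rot: [[-0.929, 0.37, -0.0], [0.37, 0.929, -0.0], [0.0, -0.0, -1.0]]
ft_force: [0.3, -5.6, 0.2]
grip_width: 0.0086
gripper_force: 47.6
```

Emit:
step_arm([
  [[0,0,0],[0,0,-0.1]],
  [[0,0,0],[0,0,-0.25]],
  [[0,0,0],[0,0,-0.4]],
  [[0,0,0],[0,0,-0.55]],
  [[0,0,0],[0,0,-0.7]],
  [[0,0,0],[0,0,-0.85]],
  [[0,0,-0.0005],[0,0,-0.95]],
  [[0,0,-0.0005],[0,0,-0.98]],
  [[0,0,-0.0005],[0,0,-0.98]],
  [[0,0,-0.0005],[0,0,-0.98]],
])

```text
time_s: 18.92
position: [0.4962, 0.185, 0.1072]
tool_rot: [[-0.926, -0.378, -0.0], [-0.378, 0.926, -0.0], [0.0, -0.0, -1.0]]
ft_force: [0.4, -5.7, 0.7]
grip_width: 0.0088
gripper_force: 47.7
```

```bash
python3 o.py
python3 - <<'E'
from rig import get_image
from h import *
d=get_image("top");i=d["img"]
cv2.imwrite("pics/t2.png",np.clip(cv2.resize(i[100:280,100:340,::-1],(800,600),interpolation=cv2.INTER_CUBIC)*1.6,0,255).astype('uint8'))
E
```

```text
18.9167 yaw -157.76 T [-0.988 -0.019  0.038] F [ 0.4 -5.7  0.7] q6 -104.6 je6 -0.019 w 0.0088 [0.4962 0.185  0.1072]
```

View pics/t2.png

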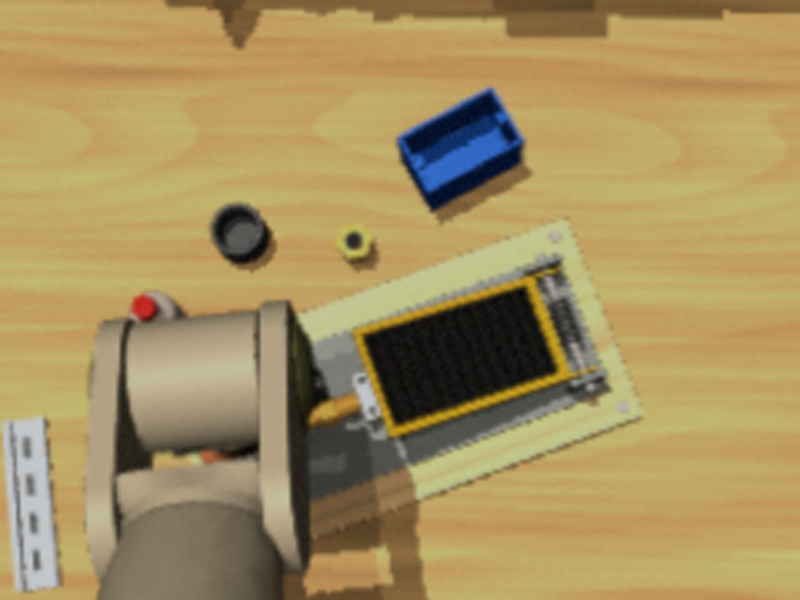

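The pedal is up, with its toe edge at (355,330)–(392,435). The loose items are where they were, and the gripper is holding the screw at 202.2°, a quarter turn off the seat.

```bash
python3 -c "
from rig import close_job
print(close_job())"
```

```text
the job is handed in; nothing more can be done
None
```

The pedal was pressed to its stop (pressing with about 41 N) and came fully back up; the needle was then seated and backed off 90° (to within about 1°), the gripper is still holding the thumbscrew there, the other bench items look unmoved, and the job was handed in at about 19 s.

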